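# Move the reading lamp to its leaning desk mount and lock it

### The job

Slide the lock bolt of the leaning lamp mount fully open by its red tab, lift the lamp out of its white charging base, and put its mast through the brass eyelet fully home into the socket with the light bar level, straight across the mount. Then slide the bolt fully closed to lock the lamp and let go. Leave the other things on the desk where they are.

Things in the scene. Friction and masses are not known exactly. Their poses are not given: they have to be found in the camera images.
- lamp: T-shaped plug-in lamp, 0.25 kg; stands upright in the charger at the start, may lean 1-2 degrees. Origin: lower tip of its round steel mast; z up along the mast, x along the light bar. Mast 12 mm thick, 125 mm long, lowest 4 mm tapered to 7 mm. Brass waist 36 to 54 mm above the tip (8 mm thick from 40 to 50, tapered shoulders) for the lock bolt.
- light_bar (a point): Centre of the lamp's aluminium light bar, 134 mm above the mast tip, x along the bar. Bar 160 mm long (x), 18 mm wide (y), 18 mm tall (z). The place to grip the lamp: across the 18 mm width, at mid length.
- charger: White square charging base, fixed to the desk, 80 x 80 mm, 44 mm tall; origin at the centre of its underside. A 13 mm square hole in the middle of its top, 36 mm deep (floor 8 mm above the desk), holds the lamp upright at the start.
- mount: Lamp mount, fixed to the desk: black foot plate 14 mm thick, x from -60 to +80 mm, y from -45 to +110 mm of the origin, which is on the desk. It carries the leaning grey socket and eyelet and, on its +y side, the bolt with the red tab.
- socket: Leaning holder on the mount. Origin: centre of the floor of the socket hole (mount x 30, y 0, z 32 mm), where the mast tip must stand. z: hole axis, out of the hole, leaning 30 degrees from vertical towards the mount's -x (robot side). y: level, the mount's y. Socket hole 14 mm wide, z 0 to 35 mm; bolt gap z 42 to 48 mm. A grey spine plate on the +x side, 18 to 28 mm off the axis.
- eyelet (a point): Centre of the upper mouth of the brass eyelet ring, on the hole axis 70 mm above the socket floor; ring 12 mm thick along the axis, hole 15 mm, outside 30 mm. The mast passes through it into the socket.
- bolt (a joint): Lock bolt of the mount; slides along the socket's y. 0 = fully closed: its steel fork lies across the hole axis (round the waist of a lamp that is home; with no lamp it blocks the hole). 0.030 m = fully open, moved towards +y. Stays where it is left; about 2 N to move.
- bolt_tab (a point): Centre of the top of the bolt's red upright tab, by which the bolt is moved; it moves with the bolt. Tab 14 mm in the mount's x, 12 mm in its y, 50 mm tall, of which the upper 35 mm stand free; top 137 mm above the desk.
- cup: Bystander to leave alone: white ceramic coffee cup, rim 84 mm across, 65 mm tall, one handle; origin at the centre of its underside.
- pencil: Bystander to leave alone: yellow pencil, 184 mm long, 8 mm thick, lying flat along its x axis, between mount and charger; origin at the centre of its underside.
- eraser: Bystander to leave alone: white eraser, 45 x 20 x 12 mm; origin at the centre of its underside.
- earbuds: Bystander to leave alone: white earbud case, 60 x 50 x 26 mm; origin at the centre of its underside.
- stapler: Bystander to leave alone: blue and black stapler, 120 mm long, 42 mm tall; origin at the centre of its underside.
- tin: Bystander to leave alone: round blue tin, 72 mm across, 85 mm tall; origin at the centre of its underside.
Things that resemble listed ones, but are neither listed nor needed, are in the scene too. What is shaped like the charger but orange or purple is not meant.

How it is judged:
By the outcome, as a careful person would: the job done as asked, in the order asked, and still so for the second after the job is handed in, with the robot touching nothing.
It also fails if it takes over 72 s, if anything falls off the work surface, if the arm or the gripper's body presses on something with over 40 N, if the wrist force passes 120 N, or if a joint passes its speed limit or range.

### The arm

A 7-joint arm with a two-finger parallel gripper is mounted at the origin on the work surface. World frame = base frame: x ahead of the robot, y to its left, z up, the work surface at z = 0. Lengths are in m, angles in rad, forces in N, time in s.
With the tool pointing down it reaches from about 0.425 to 0.925 m from the base axis. Payload 6.8 kg.
Tool frame: the origin (TCP) lies midway between the tips of the shut fingers; the grasp point (between the pads) lies 19 mm behind it; z points along the fingers, y is the line along which they close (so a half turn about z gives the same grasp; the last joint's range is limited). The gripper opens to 88 mm and grips with 3 to 60 N. Pads are 20 mm wide; open, the fingers measure 115 mm over their backs; the gripper's body (75 mm by 178 mm) begins 61 mm behind the grasp point.
Start: joints at [1.064, 0.477, 0.022, 1.555, -0.011, 1.109, -0.083], TCP at [0.262, -0.622, 0.223] pointing down, gripper open.
Joint ranges: [-2.96, 2.96], [-0.34, 2.1], [-1.41, 1.46], [0.24, 2.44], [-1.37, 4.51], [0.17, 1.92], [-2.96, 2.96]. Speed limits (rad/s): [2.39, 2.39, 3.14, 3.14, 3.14, 3.14, 3.14].

### API

Orientations are given as a 3x3 rotation matrix whose columns are the frame's x, y, z axes.
In Python, from rig import arm, viewer, order gives the robot as it stands.
- The arm moves only by the tool servo_tool, never from a script. Its argument "series" is a list of rows, each a list of 3 entries, a list of its own where there are three numbers: the turn, a rotation vector about the tool's x, y, z in units of pi/2 rad (1.0 is pi/2 rad), then the shift along the tool's x, y, z in units of 0.075 m (1.0 is 0.075 m), then the opening, from -1 (shut) to 1 (fully open). A call has 1 to 5 rows; each row shifts and turns the commanded pose from where the row before left it, along the tool's axes as they then stand; what a row does not reach is not made up. A row lasts 1/10 s, in which the tool goes at most 50 mm and 8.59 degrees, less where a joint would pass 70% of its speed; a pose out of reach is approached as far as the arm can. A call with a number of a shift or a turn outside -1 to 1 is refused whole. A call with a gripper value outside its range is refused whole. The fingers move at their own pace and stop on an object; "force" is the grip in N (left out, the last holds). Time passes only in rows, so rows that do not move let the fingers close. It gives the time, the measured TCP pose, the force, the opening and the grip force at its end, in the units of the state.
- arm.observe(): the state, without advancing time (a new reading comes with each control period).
- viewer.capture(name): name is "side" or "top"; returns a dict with "frame" (420x560x3 uint8, red, green, blue), "camera_matrix" (3x3 intrinsics, pixels), "distortion" ([k1, k2, p1, p2, k3] as OpenCV has them; the pictures are not rectified), "rvec" (rotation vector, rad) and "tvec" (3), from world to camera coordinates, as OpenCV has them. Camera axes: x right, y down, z forward; pixel columns grow to the right and rows downward; lengths in m; the calibration is good to about 2 mm. A picture is of the moment at which its call begins. There is no depth.
- order.close_job(): hands the job in; it is judged then, once.
The state is a dict: "time": time; "joints": joint angles; "qvel": joint speeds; "effort": joint torques, N m; "eef_pos": TCP position; "orientation": TCP orientation; "ft_force": force on the tool from outside, world axes, zero at the start; "ft_torque": the same for the moment, N m; "gripper_width": finger opening in m; "grip_force": force on a finger pad.
Only numpy, scipy, OpenCV 4.12 (cv2) and the standard library are available. Lean on these libraries where they do the work, as an engineer would, in place of code of your own. Each camera call takes 0.05 s, during which the arm holds its last target. There are 200 camera calls.

## Working session

There is one attempt and no reset: what is moved stays moved. The work goes in short steps, Python scripts to look and compute and a tool call to move; the robot and the scene stay as the last step left them, time stands still between calls to the robot, and variables do not carry over. Pictures are saved under pics/ and viewed, at most 10 in all, crops included, and the job is handed in when it is done.

Besides the shell and the picture viewer there is one more tool, called after ">>>" by a JSON object that holds its "op" and its "data". servo_tool: Moves the arm, as the interface text tells. Shifts and turns lie within -1 to 1; 1 stands for 0.075 m of shift or pi/2 rad of turn. Its arguments: {"type":"object","properties":{"series":{"type":"array","items":{"type":"array"}},"force":{"type":"number"}},"required":["series"]}

```bash
ls; mkdir -p pics; python3 - <<'E'
from rig import arm, viewer
import cv2,numpy as np,pickle
d={}
for n in("side","top"):
    c=viewer.capture(n); d[n]=c; cv2.imwrite(f"pics/{n}0.png",c["frame"][:,:,::-1])
    R=cv2.Rodrigues(np.array(c["rvec"]))[0]; print(n,np.round(-R.T@np.array(c["tvec"]).ravel(),3),np.round(R,2).tolist(),np.round(c["camera_matrix"],1).tolist(),np.round(c["distortion"],3))
pickle.dump(d,open("d0.pkl","wb"))
s=arm.observe(); print({k:np.round(v,3).tolist() for k,v in s.items()})
E
```

```text
pics
side [ 0.474 -0.665  0.684] [[0.98, -0.18, -0.01], [-0.13, -0.66, -0.74], [0.13, 0.72, -0.68]] [[433.4, 0.0, 286.2], [0.0, 433.4, 218.7], [0.0, 0.0, 1.0]] [-0.063  0.     0.     0.     0.   ]
top [ 0.53  -0.068  0.887] [[0.01, -1.0, -0.03], [-1.0, -0.01, -0.08], [0.07, 0.03, -1.0]] [[420.7, 0.0, 279.6], [0.0, 420.7, 205.3], [0.0, 0.0, 1.0]] [-0.057  0.     0.     0.     0.   ]
{'time': 0.1, 'joints': [1.064, 0.478, 0.022, 1.556, -0.011, 1.109, -0.083], 'qvel': [-0.0, -0.002, 0.0, -0.002, -0.0, 0.002, 0.001], 'effort': [0.004, -58.409, 1.54, -27.331, -0.054, 0.013, 0.0], 'eef_pos': [0.262, -0.622, 0.222], 'orientation': [[0.922, 0.388, -0.001], [0.388, -0.922, 0.001], [-0.0, -0.002, -1.0]], 'ft_force': [0.474, 0.75, -0.17], 'ft_torque': [-0.008, -0.019, 0.014], 'grip_force': 0.0, 'gripper_width': 0.088}
```

View pics/side0.png

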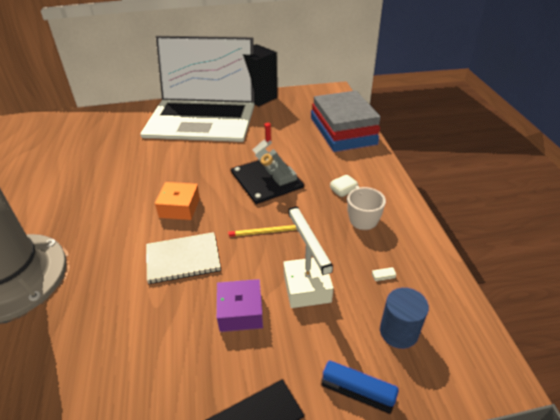

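View pics/top0.png

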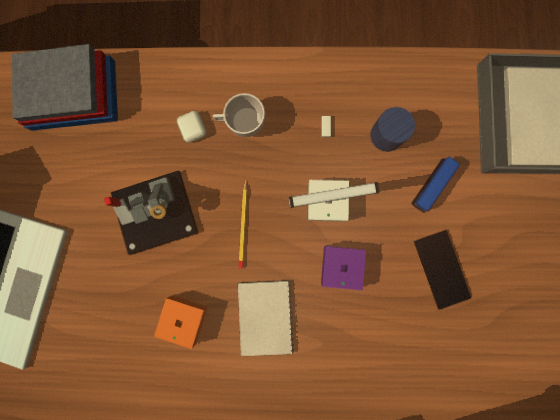

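The side view shows the lamp in the white base at (308,282), with the bar running (295,212)-(328,268). The mount is at (268,175) with its red tab at (268,131). The top view shows the mount at (155,212), tab (109,201), eyelet about (157,211), and the lamp bar (291,202)-(377,188) over the white base.

Charger candidates in the top view: white (328,200), purple (344,268), orange (180,323). The white one holds the lamp, so it fits the description. I'll confirm that in an enlarged crop.

```bash
cat > h.py <<'E'
import cv2,numpy as np
def ray(c,uv):
    "camera centre and unit rays (world) of pixels uv"
    R=cv2.Rodrigues(np.array(c["rvec"],float))[0]; t=np.array(c["tvec"],float).ravel()
    p=cv2.undistortPoints(np.array(uv,float).reshape(-1,1,2),np.array(c["camera_matrix"]),np.array(c["distortion"]))[:,0]
    d=np.c_[p,np.ones(len(p))]@R; return -R.T@t,d/np.linalg.norm(d,axis=1)[:,None]
def onz(c,uv,z):
    o,d=ray(c,uv); return o+d*((z-o[2])/d[:,2])[:,None]
def tri(cs,uvs):
    "least-squares crossing of one pixel per view, with miss distance"
    A=0;b=0;L=[]
    for c,uv in zip(cs,uvs):
        o,d=ray(c,[uv]);P=np.eye(3)-np.outer(d[0],d[0]);A=A+P;b=b+P@o;L.append((o,P))
    x=np.linalg.solve(A,b); return x,max(np.linalg.norm(P@(x-o)) for o,P in L)
def proj(c,X):
    return cv2.projectPoints(np.array(X,float).reshape(-1,1,3),np.array(c["rvec"],float),np.array(c["tvec"],float),np.array(c["camera_matrix"]),np.array(c["distortion"]))[0][:,0]
E
python3 - <<'E'
import pickle,cv2,numpy as np
d=pickle.load(open("d0.pkl","rb"))
def crop(n,x,y,w=100,h=75): return cv2.resize(d[n]["frame"][y:y+h,x:x+w,::-1],(400,300),interpolation=cv2.INTER_CUBIC)
m=np.vstack([np.hstack([crop("top",100,165,),crop("side",218,120,100,75)]),np.hstack([crop("top",284,160),crop("side",260,205,133,100)])])
cv2.imwrite("pics/crop1.png",m)
E
```

```text
(no output)
```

View pics/crop1.png

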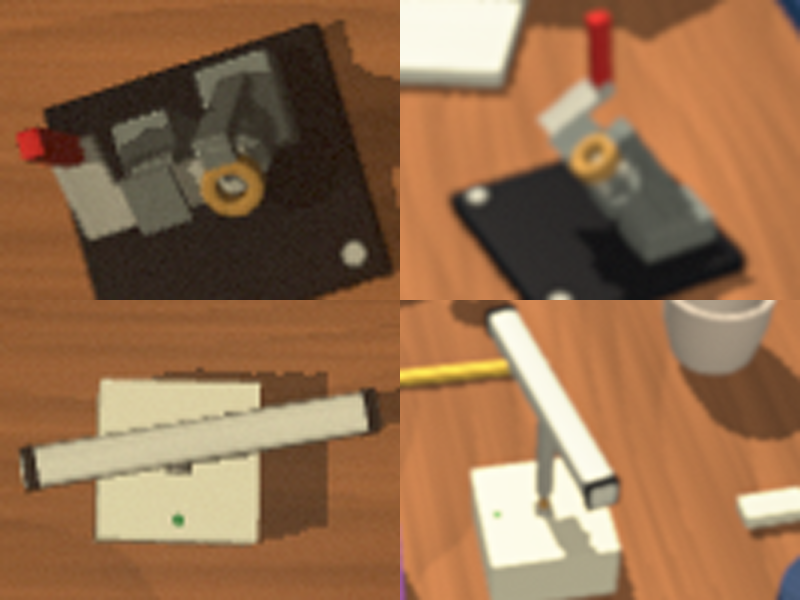

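The crop confirms it: the lamp stands in the white base, and the mount's bolt is beside the brass eyelet with the red tab at its end. Next I measure.

```bash
cat > meas.py <<'E'
from h import *
import pickle
d=pickle.load(open("d0.pkl","rb")); T,S=d["top"],d["side"]
def mask(c,lo,hi,box):
    h=cv2.cvtColor(c["frame"],cv2.COLOR_RGB2HSV); m=cv2.inRange(h,lo,hi); x,y,w,hh=box; k=np.zeros_like(m); k[y:y+hh,x:x+w]=m[y:y+hh,x:x+w]; return k
def info(n,m):
    ys,xs=np.nonzero(m); print(n,len(xs),"c",xs.mean().round(1),ys.mean().round(1),"bb",xs.min(),xs.max(),ys.min(),ys.max())
    return np.array([xs.mean(),ys.mean()])
if __name__=="__main__":
    rt=mask(T,(0,150,130),(8,255,255),(98,185,35,35)); a=info("red top bright",rt)
    rs=mask(S,(0,170,60),(8,255,255),(255,115,25,30)); b=info("red side",rs)
    rs2=rs.copy(); rs2[128:]=0; b2=info("red side cap",rs2)
    print("tab",tri([T,S],[a,b2]), "side only rows:", [ (y,np.nonzero(rs[y])[0][[0,-1]].tolist()) for y in range(420) if rs[y].any()])
    for n,c,box in(("T",T,(145,200,25,25)),("S",S,(255,148,25,25))):
        m=mask(c,(14,120,100),(30,255,255),box); info("brass"+n,m)
        cn=max(cv2.findContours(m,cv2.RETR_EXTERNAL,cv2.CHAIN_APPROX_NONE)[0],key=len); print(cv2.fitEllipse(cn))
    m=cv2.inRange(cv2.cvtColor(T["frame"],cv2.COLOR_RGB2HSV)[:,:,2],0,62); m[:165]=0;m[260:]=0;m[:,:105]=0;m[:,200:]=0
    cn=max(cv2.findContours(m,cv2.RETR_EXTERNAL,cv2.CHAIN_APPROX_NONE)[0],key=cv2.contourArea); r=cv2.minAreaRect(cn); P=cv2.boxPoints(r); print("plate px",P.tolist())
    W=onz(T,P,.014); print(W.round(4).tolist(),[np.linalg.norm(W[i]-W[i-1]).round(4) for i in range(4)])
    W=onz(S,[[232,175.],[258,199],[303,185]],.014);print("plate side guess",W.round(3).tolist())
    for q in(((291.5,202),(293.5,210.5)),((376.7,187.7),(329,265.5))): print("bar end",tri([T,S],q))
    W=onz(T,[[308.5,180.3],[349,180.7],[307.8,219.8],[349,220.5]],.044); print("charger",W.round(4).tolist(),W.mean(0))
E
python3 meas.py
```

```text
red top bright 43 c 106.9 200.5 bb 104 110 197 204
red side 111 c 267.4 130.4 bb 264 270 122 140
red side cap 39 c 267.1 124.6 bb 264 270 122 127
tab (array([0.5930739 , 0.27141772, 0.13377495]), np.float64(0.0008691435163985696)) side only rows: [(122, [265, 269]), (123, [264, 270]), (124, [264, 270]), (125, [264, 270]), (126, [264, 270]), (127, [265, 270]), (128, [265, 270]), (129, [265, 270]), (130, [265, 270]), (131, [265, 270]), (132, [265, 270]), (133, [265, 270]), (134, [265, 270]), (135, [265, 270]), (136, [265, 270]), (137, [265, 270]), (138, [266, 270]), (139, [266, 270]), (140, [267, 268])]
brassT 132 c 157.7 212.0 bb 150 165 205 218
((157.56326293945312, 211.82717895507812), (12.74664306640625, 14.953251838684082), 86.57752227783203)
brassS 102 c 266.3 159.3 bb 260 272 154 165
((266.268310546875, 159.29518127441406), (10.060871124267578, 11.718460083007812), 53.904869079589844)
plate px [[108.65602111816406, 192.55007934570312], [179.0478973388672, 170.02468872070312], [198.94920349121094, 232.21624755859375], [128.5573272705078, 254.74163818359375]]
[[0.6192, 0.3222, 0.014], [0.6681, 0.1713, 0.014], [0.5373, 0.1254, 0.014], [0.4882, 0.2739, 0.014]] [np.float64(0.1396), np.float64(0.1587), np.float64(0.1386), np.float64(0.1564)]
plate side guess [[0.494, 0.243, 0.014], [0.547, 0.135, 0.014], [0.664, 0.167, 0.014]]
bar end (array([ 0.59237854, -0.06729191,  0.14469677]), np.float64(0.0011163569024216782))
bar end (array([ 0.62004439, -0.21704077,  0.15021364]), np.float64(0.0028176853294942664))
charger [[0.6438, -0.101, 0.044], [0.6436, -0.1824, 0.044], [0.5642, -0.1, 0.044], [0.5635, -0.1823, 0.044]] [ 0.60377759 -0.14143569  0.044     ]
```

```bash
cat > m2.py <<'E'
from meas import *
x,e=tri([T,S],[(157.6,211.9),(266.3,159.3)]); print("ring centre (exp z .087)",x,e)
# plate edges: line fits in world on z=.014 from top view and side view
def edges(c,thr,box,corners):
    g=cv2.GaussianBlur(c["frame"].max(2).astype(np.float32),(0,0),0.8); out=[]
    for i in range(4):
        a,b=np.array(corners[i],float),np.array(corners[(i+1)%4],float); t=(b-a)/np.linalg.norm(b-a); n=np.array([-t[1],t[0]]); pts=[]
        for s in np.linspace(.12,.88,30):
            o=np.arange(-5,5.01,.25); p=a+s*(b-a)+o[:,None]*n
            v=cv2.remap(g,p[:,0].astype(np.float32)[None],p[:,1].astype(np.float32)[None],cv2.INTER_LINEAR)[0]
            k=np.argmax(np.abs(np.gradient(v))); 
            if abs(v[-1]-v[0])>25 and 2<k<38: pts.append(p[k])
        W=onz(c,pts,.014)[:,:2].astype(np.float32) if len(pts)>4 else None
        if W is None: out.append(None); continue
        vx,vy,x0,y0=cv2.fitLine(W,cv2.DIST_HUBER,0,1e-4,1e-4).ravel(); r=(W-[x0,y0])@[-vy,vx]
        out.append((round(float(np.degrees(np.arctan2(vy,vx))),2),len(pts),round(float(np.std(r))*1000,2),round(float(x0),4),round(float(y0),4)))
    return out
P=[[108.65,192.55],[179.05,170.0],[198.95,232.2],[128.56,254.7]]
for o in edges(T,60,0,P): print("T",o)
from numpy import array
W=onz(T,P,.014); Q=proj(S,W); print("side px",Q.round(1).tolist())
for o in edges(S,60,0,Q): print("S",o)
E
python3 m2.py
```

```text
ring centre (exp z .087) [0.57647505 0.19063052 0.08719998] 0.001673542274543679
T (-71.59, 30, 0.54, 0.641, 0.257)
T (18.1, 25, 0.52, 0.5983, 0.1477)
T (-71.64, 28, 0.54, 0.5126, 0.1984)
T (21.83, 17, 2.1, 0.5423, 0.2945)
side px [[275.0, 152.6], [304.1, 183.8], [254.6, 201.9], [228.9, 168.3]]
S (-72.73, 30, 1.47, 0.6489, 0.2343)
S (18.53, 29, 4.1, 0.6147, 0.1424)
S (-71.39, 30, 0.68, 0.515, 0.1833)
S (23.19, 25, 6.85, 0.5467, 0.2923)
```

>>> {"op": "servo_tool", "data": {"series": [[[0,0,0],[0.498,-0.359,-0.033],0.0],[[0,0,0],[0.498,-0.359,-0.033],0.0],[[0,0,0],[0.498,-0.359,-0.033],0.0],[[0,0,0],[0.498,-0.359,-0.033],0.0],[[0,0,0],[0.498,-0.359,-0.033],0.0]]}}

```text
time: 0.6
eef_pos: [0.3824, -0.4236, 0.2349]
orientation: [[0.922, 0.388, -0.0], [0.388, -0.922, 0.0], [-0.0, -0.0, -1.0]]
ft_force: [1.0, 0.0, 0.7]
gripper_width: 0.0513
grip_force: 0.0
```

>>> {"op": "servo_tool", "data": {"series": [[[0,0,0],[0.498,-0.359,-0.033],0.0],[[0,0,0],[0.498,-0.359,-0.033],0.0],[[0,0,0],[0.498,-0.359,-0.033],0.0],[[0,0,0],[0.498,-0.359,-0.033],0.0],[[0,0,0],[0.498,-0.359,-0.033],0.0]]}}

```text
time: 1.1
eef_pos: [0.5022, -0.2271, 0.2473]
orientation: [[0.922, 0.388, -0.0], [0.388, -0.922, -0.0], [-0.0, -0.0, -1.0]]
ft_force: [0.7, -0.7, 0.0]
gripper_width: 0.0442
grip_force: 0.0
```

>>> {"op": "servo_tool", "data": {"series": [[[0,0,0],[0.336,-0.514,0],-0.1],[[0,0,0],[0.336,-0.514,0],-0.1],[[0,0,0],[0.336,-0.514,0],-0.1],[[0,0,0],[0.336,-0.514,0],-0.1],[[0,0,0],[0.336,-0.514,0],-0.1]]}}

```text
time: 1.6
eef_pos: [0.5428, -0.0006, 0.2472]
orientation: [[0.922, 0.388, -0.0], [0.388, -0.922, -0.0], [-0.0, 0.0, -1.0]]
ft_force: [1.1, -0.1, -0.2]
gripper_width: 0.0396
grip_force: 0.0
```

>>> {"op": "servo_tool", "data": {"series": [[[0,0,0],[0.336,-0.514,0],-0.1],[[0,0,0],[0.336,-0.514,0],-0.1],[[0,0,0],[0.336,-0.514,0],-0.1],[[0,0,0],[0.336,-0.514,0],-0.1],[[0,0,0],[0.336,-0.514,0],-0.1]]}}

```text
time: 2.1
eef_pos: [0.5842, 0.2258, 0.247]
orientation: [[0.922, 0.388, -0.0], [0.388, -0.922, -0.0], [-0.001, 0.0, -1.0]]
ft_force: [1.3, 0.6, -0.4]
gripper_width: 0.0396
grip_force: 0.0
```

>>> {"op": "servo_tool", "data": {"series": [[[0,0,0],[0.336,-0.514,0],-0.1],[[0,0,0.049],[0,0,0],-0.1],[[0,0,0],[0,0,0],-0.1]]}}

```text
time: 2.4
eef_pos: [0.5918, 0.2711, 0.2465]
orientation: [[0.948, 0.318, -0.001], [0.318, -0.948, -0.0], [-0.001, -0.0, -1.0]]
ft_force: [-0.4, 0.4, 0.3]
gripper_width: 0.0395
grip_force: 0.0
```

```bash
cat > look.py <<'E'
import sys
from rig import arm, viewer
import cv2,numpy as np,pickle
def look(tag,a,b,out=True):
    "capture both views, save pickle and a side-by-side 4x crop; a,b = crop corners top/side (x,y)"
    d={n:viewer.capture(n) for n in("top","side")}; pickle.dump(d,open(f"d_{tag}.pkl","wb"))
    if out:
        cr=lambda n,p:cv2.resize(d[n]["frame"][p[1]:p[1]+110,p[0]:p[0]+80,::-1],None,fx=5,fy=5,interpolation=cv2.INTER_CUBIC)
        cv2.imwrite(f"pics/{tag}.png",np.hstack([cr("top",a),cr("side",b)]))
    return d,arm.observe()
if __name__=="__main__":
    v=sys.argv; d,s=look(v[1],(int(v[2]),int(v[3])),(int(v[4]),int(v[5])))
    print(s["time"],np.round(s["eef_pos"],4),np.round(s["orientation"],3).tolist(),np.round(s["ft_force"],1),np.round(s["joints"],2),s["gripper_width"])
E
python3 look.py tab1 75 150 230 80
```

```text
2.5 [0.5926 0.2683 0.2469] [[0.948, 0.317, -0.001], [0.317, -0.948, -0.001], [-0.001, 0.001, -1.0]] [-0.  -0.  -0.9] [-0.25  0.45 -0.37  1.57  0.17  1.16 -1.91] 0.03971818081024423
```

View pics/tab1.png

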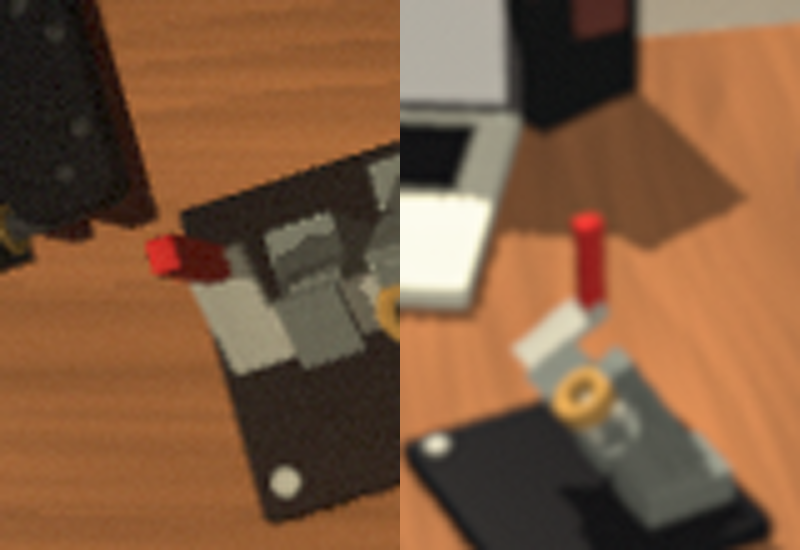

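```bash
python3 - <<'E'
from h import *
import pickle
d=pickle.load(open("d_tab1.pkl","rb"))
X=[[.5926,.2683,.247],[.593,.271,.134],[.593,.271,.43]]
for n in d: print(n,proj(d[n],X).round(1).tolist())
cv2.imwrite("pics/full1.png",np.hstack([d["top"]["frame"][:,:300,::-1],d["side"]["frame"][:,100:500,::-1]]))
E
```

```text
top [[77.7, 194.1], [107.1, 200.1], [-3.5, 177.6]]
side [[264.9, 82.0], [266.7, 124.6], [261.4, -2.7]]
```

View pics/full1.png

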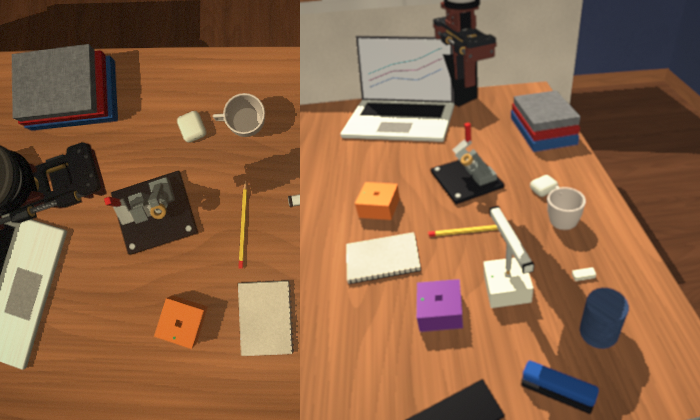

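The gripper hangs above the tab at side full-frame (270,60), pads along the mount's y, and clear of the laptop. I'll go down onto the tab.

>>> {"op": "servo_tool", "data": {"series": [[[0,0,0],[0,-0.02,0.6],-0.1],[[0,0,0],[0,0,0.6],-0.1],[[0,0,0],[0,0,0.4],-0.1],[[0,0,0],[0,0,0.24],-0.1],[[0,0,0],[0,0,0],-0.1]], "force": 8}}

```text
time: 3.0
eef_pos: [0.5906, 0.2678, 0.1064]
orientation: [[0.949, 0.315, -0.005], [0.315, -0.949, -0.003], [-0.006, 0.002, -1.0]]
ft_force: [0.4, -0.1, 0.2]
gripper_width: 0.0397
grip_force: 0.0
```

```bash
python3 look.py tab2 75 150 230 80
```

```text
3.1 [0.5927 0.2698 0.11  ] [[0.949, 0.315, 0.0], [0.315, -0.949, -0.0], [0.0, 0.0, -1.0]] [0.7 0.5 0.3] [-0.27  0.58 -0.35  1.69  0.24  0.91 -1.97] 0.03900789286259122
```

View pics/tab2.png

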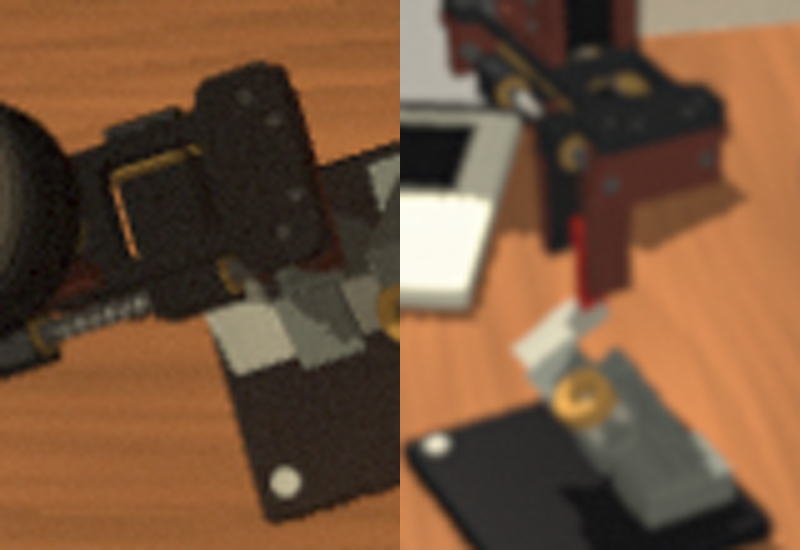

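The fingers straddle the red tab: in the side view the tab is at x≈267 and the near finger at 266-276. I'll close and then slide towards +y.

>>> {"op": "servo_tool", "data": {"series": [[[0,0,0],[0,0,0],-1],[[0,0,0],[0,0,0],-1],[[0,0,0],[0,0,0],-1],[[0,0,0],[0,0,0],-1],[[0,0,0],[0,0,0],-1]], "force": 12}}

```text
time: 3.6
eef_pos: [0.5927, 0.2708, 0.1102]
orientation: [[0.949, 0.316, 0.001], [0.316, -0.949, -0.0], [0.001, 0.0, -1.0]]
ft_force: [-0.5, -2.2, 4.0]
gripper_width: 0.0119
grip_force: 12.0
```

```bash
python3 -c "
from rig import arm;import numpy as np
s=arm.observe();print(s['eef_pos'],s['ft_force'],s['gripper_width'],s['grip_force'])"
```

```text
[0.59265027 0.27076016 0.11016749] [-0.45840031 -2.1941382   3.98134949] 0.011857583818422873 12.000256776809692
```

>>> {"op": "servo_tool", "data": {"series": [[[0,0,0],[0,-0.08,0],-1],[[0,0,0],[0,-0.08,0],-1],[[0,0,0],[0,-0.08,0],-1],[[0,0,0],[0,-0.08,0],-1],[[0,0,0],[0,-0.08,0],-1]]}}

```text
time: 4.1
eef_pos: [0.5842, 0.2965, 0.11]
orientation: [[0.949, 0.315, 0.002], [0.315, -0.949, -0.005], [0.001, 0.005, -1.0]]
ft_force: [2.9, -17.0, 9.4]
gripper_width: 0.012
grip_force: 12.0
```

>>> {"op": "servo_tool", "data": {"series": [[[0,0,0],[0,-0.02,0],-1],[[0,0,0],[0,-0.02,0],-1],[[0,0,0],[0,0,0],-1]]}}

```text
time: 4.4
eef_pos: [0.5842, 0.2965, 0.11]
orientation: [[0.95, 0.312, 0.002], [0.312, -0.95, -0.007], [-0.0, 0.008, -1.0]]
ft_force: [1.7, -12.5, 8.5]
gripper_width: 0.012
grip_force: 12.0
```

The arm moved 27 mm and then met about 17 N, so the bolt seems to be at its end. I'll release, rise, and measure the tab.

>>> {"op": "servo_tool", "data": {"series": [[[0,0,0],[0,0.06,0],-0.1],[[0,0,0],[0,0,0],-0.1],[[0,0,0],[0,0,-0.3],-0.1],[[0,0,0],[0,0,-0.6],-0.1],[[0,0,0],[0,0,-0.6],-0.1]]}}

```text
time: 4.9
eef_pos: [0.5817, 0.2988, 0.222]
orientation: [[0.948, 0.318, -0.003], [0.318, -0.948, -0.0], [-0.003, -0.001, -1.0]]
ft_force: [0.8, 0.2, -0.3]
gripper_width: 0.0395
grip_force: 0.0
```

```bash
cat > tab.py <<'E'
from meas import mask
from h import *
import pickle,sys
def tab(d):
    a=[np.argwhere(mask(d["top"],(0,150,130),(8,255,255),(60,180,75,45))).mean(0)[::-1]]
    m=mask(d["side"],(0,170,60),(8,255,255),(245,105,35,35)); y0=np.nonzero(m)[0].min(); m[y0+6:]=0
    a.append(np.argwhere(m).mean(0)[::-1]); return tri([d["top"],d["side"]],a),a
x0=tab(pickle.load(open("d0.pkl","rb")))[0]; (x,e),a=tab(pickle.load(open(sys.argv[1],"rb")))
D=x-x0[0]; print(x0,x,e,a,"moved along mount y",D@[-.3156,.9489,0],D.round(4))
E
python3 look.py tab3 75 150 230 80; python3 tab.py d_tab3.pkl
```

```text
5.0 [0.5854 0.3016 0.2289] [[0.948, 0.318, 0.009], [0.318, -0.948, 0.007], [0.011, -0.004, -1.0]] [0.5 0.5 0.8] [-0.3   0.47 -0.38  1.58  0.19  1.12 -1.97] 0.03970712375953881
(array([0.5930739 , 0.27141772, 0.13377495]), np.float64(0.0008691435163985696)) [0.58339819 0.29879342 0.13329734] 0.0017245586091168684 [array([ 92.3030303 , 206.12121212]), array([262.   , 119.625])] moved along mount y 0.02903045025695979 [-0.0097  0.0274 -0.0005]
```

The bolt moved about 29 mm by image and sat against a hard stop, so it is open. Now to the lamp.

>>> {"op": "servo_tool", "data": {"series": [[[0,0,0],[-0.178,0.629,0],0.5],[[0,0,0],[-0.178,0.629,0],0.5],[[0,0,0],[-0.178,0.629,0],0.5],[[0,0,0],[-0.178,0.629,0],0.5],[[0,0,0],[-0.178,0.629,0],0.5]]}}

```text
time: 5.5
eef_pos: [0.5939, 0.0523, 0.2214]
orientation: [[0.948, 0.318, -0.0], [0.318, -0.948, 0.001], [-0.0, -0.001, -1.0]]
ft_force: [1.4, -0.5, 0.8]
gripper_width: 0.0657
grip_force: 0.0
```

>>> {"op": "servo_tool", "data": {"series": [[[0,0,0],[-0.178,0.629,0],0.5],[[0,0,0],[-0.178,0.629,0],0.5],[[0,0,0],[-0.178,0.629,0],0.5],[[0,0,0],[-0.178,0.629,0],0.5],[[0,0,-0.091],[0,0,0],0.5]]}}

```text
time: 6.0
eef_pos: [0.6024, -0.1516, 0.2209]
orientation: [[0.898, 0.441, -0.001], [0.44, -0.898, -0.004], [-0.003, 0.003, -1.0]]
ft_force: [0.1, 0.8, 0.7]
gripper_width: 0.066
grip_force: 0.0
```

>>> {"op": "servo_tool", "data": {"series": [[[0,0,-0.091],[0,0,0],0.5],[[0,0,-0.091],[0,0,0],0.5],[[0,0,-0.091],[0,0,0],0.5],[[0,0,-0.091],[0,0,0],0.5],[[0,0,-0.091],[0,0,0],0.5]]}}

```text
time: 6.5
eef_pos: [0.6034, -0.1415, 0.2212]
orientation: [[0.375, 0.927, -0.0], [0.927, -0.375, 0.001], [0.001, -0.001, -1.0]]
ft_force: [-1.0, -0.8, 1.8]
gripper_width: 0.066
grip_force: 0.0
```

>>> {"op": "servo_tool", "data": {"series": [[[0,0,-0.091],[0,0,0],0.5],[[0,0,-0.091],[0,0,0],0.5],[[0,0,-0.091],[0,0,0],0.5],[[0,0,-0.091],[0,0,0],0.5],[[0,0,0],[0,0,0],0.5]]}}

```text
time: 7.0
eef_pos: [0.6033, -0.1418, 0.2212]
orientation: [[-0.182, 0.983, -0.001], [0.983, 0.182, 0.001], [0.001, -0.0, -1.0]]
ft_force: [-0.1, 0.9, -0.4]
gripper_width: 0.0655
grip_force: 0.0
```

```bash
python3 -c "
from rig import arm;import numpy as np
s=arm.observe();print(s['eef_pos'].round(4) if hasattr(s['eef_pos'],'round') else s['eef_pos'],np.round(s['orientation'],3).tolist(),s['gripper_width'],np.round(s['joints'],2))"
```

```text
[ 0.6033 -0.1418  0.2212] [[-0.182, 0.983, -0.001], [0.983, 0.182, 0.001], [0.001, -0.0, -1.0]] 0.06550142480584022 [ 0.53  0.44 -0.54  1.67  0.25  1.1   0.11]
```

>>> {"op": "servo_tool", "data": {"series": [[[0,0,0],[0,0.02,0.6],0.5],[[0,0,0],[0,0,0.5],0.5],[[0,0,0],[0,0,0.21],0.5],[[0,0,0],[0,0,0],0.5]]}}

```text
time: 7.4
eef_pos: [0.6033, -0.1419, 0.1213]
orientation: [[-0.178, 0.984, -0.005], [0.984, 0.178, 0.001], [0.002, -0.004, -1.0]]
ft_force: [-0.2, 0.4, 0.4]
gripper_width: 0.066
grip_force: 0.0
```

```bash
python3 look.py lamp1 290 140 250 170; 
```

```text
7.5 [ 0.6058 -0.1421  0.1248] [[-0.179, 0.984, 0.001], [0.984, 0.179, 0.0], [-0.0, 0.001, -1.0]] [ 1.  -0.3  1.5] [ 0.5   0.55 -0.51  1.75  0.32  0.93  0.05] 0.06569078341614404
```

View pics/lamp1.png

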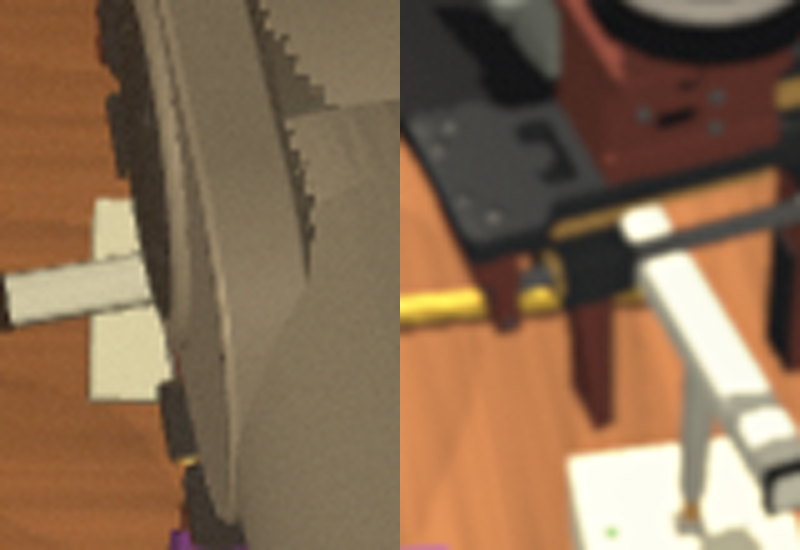

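The bar runs between the two fingers: in the side view the left finger is at (369,253) and the bar passes right of it. I'll close firmly.

>>> {"op": "servo_tool", "data": {"series": [[[0,0,0],[0,0,0],-1],[[0,0,0],[0,0,0],-1],[[0,0,0],[0,0,0],-1],[[0,0,0],[0,0,0],-1],[[0,0,0],[0,0,0],-1]], "force": 35}}

```text
time: 8.0
eef_pos: [0.605, -0.1426, 0.124]
orientation: [[-0.179, 0.984, 0.0], [0.984, 0.179, -0.0], [-0.0, 0.0, -1.0]]
ft_force: [-0.4, 0.6, 0.4]
gripper_width: 0.029
grip_force: 0.0
```

>>> {"op": "servo_tool", "data": {"series": [[[0,0,0],[0,0,0],-1],[[0,0,0],[0,0,-0.2],-1],[[0,0,0],[0,0,-0.3],-1],[[0,0,0],[0,0,-0.3],-1],[[0,0,0],[0,0,-0.4],-1]]}}

```text
time: 8.5
eef_pos: [0.6036, -0.1424, 0.214]
orientation: [[-0.18, 0.984, -0.003], [0.984, 0.18, 0.001], [0.001, -0.003, -1.0]]
ft_force: [0.3, -0.9, -3.2]
gripper_width: 0.018
grip_force: 35.0
```

The lamp is held at 18 mm width and lifted, with about 3 N of weight showing. Next I raise it, carry it to the mount, and tilt.

>>> {"op": "servo_tool", "data": {"series": [[[0,0,0],[0,0,-0.5],-1],[[0,0,0],[0,0,-0.5],-1],[[0,0,0],[0,0,-0.5],-1],[[0,0,-0.089],[0,0,0],-1],[[0,0,0],[0,0,0],-1]]}}

```text
time: 9.0
eef_pos: [0.6048, -0.1424, 0.3277]
orientation: [[-0.316, 0.949, 0.001], [0.949, 0.316, -0.0], [-0.001, 0.001, -1.0]]
ft_force: [0.2, 0.6, -4.3]
gripper_width: 0.0175
grip_force: 35.0
```

```bash
python3 - <<'E'
from look import *
d,s=look("lift",(0,0),(0,0),False)
print(np.round(s["eef_pos"],4),np.round(s["orientation"],3).tolist())
cv2.imwrite("pics/lift.png",np.hstack([cv2.resize(d["side"]["frame"][60:310,200:400,::-1],(480,600),interpolation=cv2.INTER_CUBIC),cv2.resize(d["top"]["frame"][100:300,280:380,::-1],(300,600),interpolation=cv2.INTER_CUBIC)]))
E
```

```text
[ 0.604  -0.1426  0.3255] [[-0.312, 0.95, -0.002], [0.95, 0.312, 0.0], [0.001, -0.002, -1.0]]
```

View pics/lift.png

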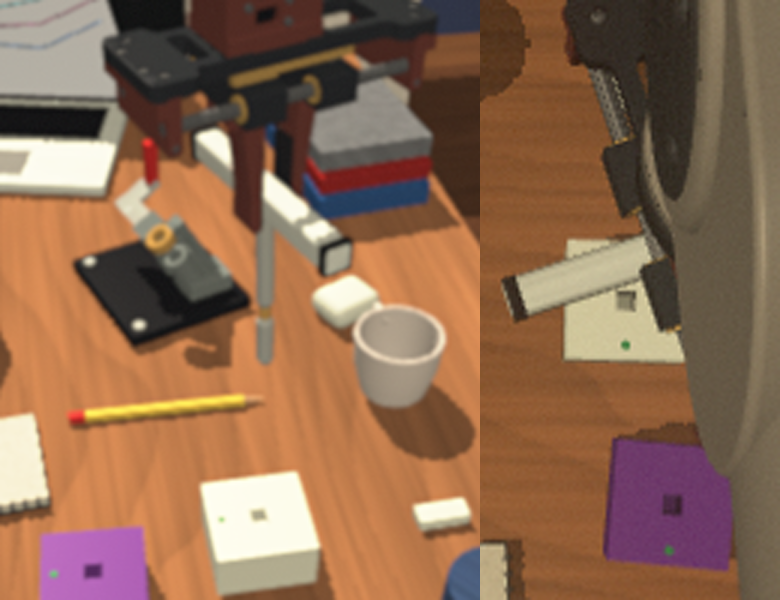

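The bar is held at mid-length and the mast hangs straight, with its tip at side pixel ≈(310.4,210.3). I'll compare that with the prediction from the tool pose.

```bash
python3 - <<'E'
from h import *
import pickle
d=pickle.load(open("d_lift.pkl","rb"));S=d["side"]
p=np.array([.604,-.1426,.3255])
print("pred tip, waist mid, mast@95:",proj(S,[p-[0,0,.115],p-[0,0,.070],p-[0,0,.020]]).round(1).tolist())
# mast centre line by dark/edge columns per row
g=S["frame"].astype(int); 
for y in range(158,215,5):
    r=g[y,298:324]; sat=r.max(1)-r.min(1); xs=np.nonzero(sat<45)[0]; print(y,(298+xs).tolist())
E
```

```text
pred tip, waist mid, mast@95: [[308.7, 209.5], [309.5, 188.2], [310.4, 162.2]]
158 [307, 308, 309, 310, 311, 312, 313, 319, 320, 321, 322, 323]
163 [307, 308, 309, 310, 311, 312, 313]
168 [307, 308, 309, 310, 311, 312, 313]
173 [307, 308, 309, 310, 311, 312, 313]
178 [298, 307, 308, 309, 310, 311, 312, 313]
183 [298, 299, 300, 301, 302, 307, 308, 309, 310, 311, 312, 313]
188 [298, 299, 300, 301]
193 [308, 309, 311, 312]
198 [307, 308, 309, 310, 311, 312]
203 [307, 308, 309, 310, 311, 312]
208 [308, 309, 310, 311, 312]
213 []
```

>>> {"op": "servo_tool", "data": {"series": [[[0,0,0],[0.611,-0.09,0],-1],[[0,0,0],[0.611,-0.09,0],-1],[[0,0,0],[0.611,-0.09,0],-1]]}}

```text
time: 9.4
eef_pos: [0.5406, -0.0172, 0.3248]
orientation: [[-0.311, 0.95, -0.003], [0.95, 0.311, 0.001], [0.001, -0.002, -1.0]]
ft_force: [1.2, 0.8, -2.7]
gripper_width: 0.0178
grip_force: 35.0
```

>>> {"op": "servo_tool", "data": {"series": [[[0,0,0],[0.617,0.061,0],-1],[[0,0,0],[0.617,0.061,0],-1],[[0,0,0],[0.617,0.061,0],-1],[[0,0,0],[0.617,0.061,0],-1]]}}

```text
time: 9.8
eef_pos: [0.5, 0.1642, 0.3253]
orientation: [[-0.312, 0.95, -0.002], [0.95, 0.312, -0.001], [-0.0, -0.002, -1.0]]
ft_force: [1.4, 0.6, -3.2]
gripper_width: 0.0176
grip_force: 35.0
```

>>> {"op": "servo_tool", "data": {"series": [[[-0.0833,0,0],[0,0,0],-1],[[-0.0833,0,0],[0,0,0],-1],[[-0.0833,0,0],[0,0,0],-1],[[-0.0833,0,0],[0,0,0],-1],[[0,0,0],[0,0,0],-1]]}}

```text
time: 10.3
eef_pos: [0.496, 0.1601, 0.3213]
orientation: [[-0.311, 0.827, 0.469], [0.95, 0.272, 0.152], [-0.002, 0.493, -0.87]]
ft_force: [-1.2, -0.9, -5.2]
gripper_width: 0.0177
grip_force: 35.0
```

```bash
python3 -c "
from rig import arm;import numpy as np
s=arm.observe();print(np.round(s['eef_pos'],4),np.round(s['orientation'],4).tolist(),np.round(s['joints'],2))"
```

```text
[0.496  0.1601 0.3213] [[-0.3112, 0.8266, 0.4689], [0.9503, 0.2718, 0.1517], [-0.002, 0.4928, -0.8701]] [ 0.36 -0.11 -0.75  2.13 -0.05  0.59 -0.06]
```

>>> {"op": "servo_tool", "data": {"series": [[[0,0,0],[0.01,-0.29,0.564],-1],[[0,0,0],[0.01,-0.29,0.564],-1],[[0,0,0],[0,0,0],-1]]}}

```text
time: 10.6
eef_pos: [0.5031, 0.163, 0.232]
orientation: [[-0.311, 0.829, 0.464], [0.95, 0.272, 0.151], [-0.001, 0.488, -0.873]]
ft_force: [-1.2, -1.0, -3.8]
gripper_width: 0.0177
grip_force: 35.0
```

```bash
python3 look.py pre 120 160 240 95
```

```text
10.7 [0.5062 0.1652 0.2378] [[-0.312, 0.825, 0.472], [0.95, 0.271, 0.155], [-0.0, 0.497, -0.868]] [ 0.3 -0.4 -2.8] [ 0.35  0.05 -0.83  2.22  0.3   0.39 -0.4 ] 0.01747924769233005
```

View pics/pre.png

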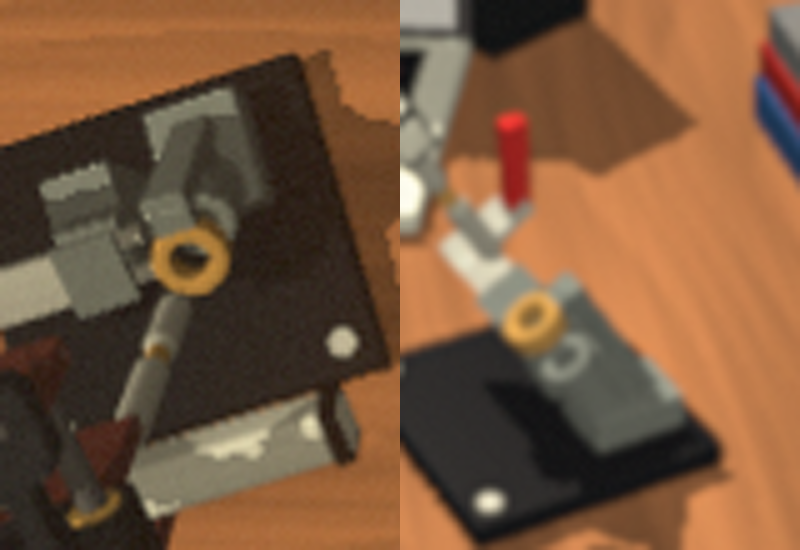

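The top view shows the mast, tip at ≈(155,220), pointing at the eyelet ring at ≈(158,212). In the side view the tip is at ≈(259,145) and the ring at ≈(266.5,159). Now I measure the mast against the ring numerically.

```bash
cat > prof.py <<'E'
from h import *
import pickle,sys
d=pickle.load(open(sys.argv[1],"rb")); p=np.array(eval(sys.argv[2])); z=np.array([.4744,.1578,-.866])
ex=np.array([.9489,.3156,0]);ey=np.array([-.3156,.9489,0]);nx=np.cross(ey,-z)
for n in("top","side"):
    c=d[n]; hsv=cv2.cvtColor(c["frame"],cv2.COLOR_RGB2HSV).astype(np.float32)
    print(n,"px per mm along ey, nx:",[((proj(c,[p+.1*z+.01*v])-proj(c,[p+.1*z]))/10).round(2).tolist() for v in(ey,nx)])
    for s in (122,118,114,110,106,100,95,90,80,70,65,60,50,40):
        a,b=proj(c,[p+z*s/1000,p+z*(s+1)/1000]); t=(b-a)/np.linalg.norm(b-a); nn=np.array([-t[1],t[0]])
        o=np.arange(-7,7.1,1); q=(a+o[:,None]*nn).astype(np.float32)
        f=lambda k:cv2.remap(np.ascontiguousarray(hsv[:,:,k]),q[:,0][None],q[:,1][None],cv2.INTER_LINEAR)[0].astype(int)
        print(s,a.round(1),nn.round(2),"V"," ".join("%3d"%v for v in f(2)),"| S"," ".join("%3d"%v for v in f(1)))
E
python3 prof.py d_pre.pkl "[.5062,.1652,.2378]"
```

```text
top px per mm along ey, nx: [[[-0.53, 0.17]], [[-0.23, -0.48]]]
122 [153.  216.3] [0.95 0.31] V  87 106 107  96  85  85 116 149 168 169 157 162 159 133  96 | S  64  59  59  61  90 140 163 165 169 169 167 163 165 153 131
118 [152.7 217.3] [0.95 0.31] V  75  92  94  60  43  43  55  86 112 122 118 106  81  60  50 | S  65  60  59  68  88 113 113 126 126 132 130 117 109 108  97
114 [152.4 218.3] [0.95 0.31] V  95  79  56  37  37  40  47  69  97 100  83  79  71  50  46 | S  51  59  83  97  95  97  84  75  74  67  68  72  74  96  91
110 [152.1 219.2] [0.95 0.31] V 107  89  66  44  37  40  52  98 114  99  86  83  76  59  48 | S  50  53  69  92  91  90  79  64  60  57  65  65  66  76  92
106 [151.8 220.2] [0.95 0.31] V 110 102  86  48  37  41  64 114 117  99  88  83  75  63  49 | S  46  48  52  86 105  91  77  60  58  59  63  66  67  71  89
100 [151.3 221.7] [0.95 0.31] V 101  77  55  42  39  46  77 119 115  96  85  79  76  63  51 | S  49  58  70  95 105  90  73  58  60  61  65  57  72  68  75
95 [150.9 223. ] [0.95 0.31] V  64  38  40  37  44  47  75 127 113  95  85  80  74  61  50 | S  63 1
[... 2707 characters left out ...]
 175 218 | S 154 154 154 155 155 151 127  93  68  71  82  76  61  45  42
65 [247.3 130. ] [-0.77  0.63] V 141 164 178 184 179 156 135 130 127 126 137 185 225 246 253 | S 152 154 155 156 151 127  79  46  36  36  38  42  34  25  18
60 [246.2 128.6] [-0.77  0.63] V 116 120 128 131 131 127 125 129 129 134 166 230 251 253 252 | S 153 154 154 151 131  94  54  39  37  38  40  37  21  15  15
50 [243.8 125.8] [-0.77  0.63] V 120 127 124 119 131 137 131 122 124 121 136 182 238 251 252 | S  90  66  51  41  38  38  37  37  37  37  39  42  33  19  15
40 [241.5 122.9] [-0.77  0.63] V 170 169 152 146 159 169 171 171 171 167 157 180 232 252 252 | S  37  38  37  37  39  39  38  38  39  38  38  40  35  18  14
```

The pose was still settling between captures. I'll let it settle and measure again.

>>> {"op": "servo_tool", "data": {"series": [[[0,0,0],[0,0,0],-1],[[0,0,0],[0,0,0],-1],[[0,0,0],[0,0,0],-1],[[0,0,0],[0,0,0],-1],[[0,0,0],[0,0,0],-1]]}}

```text
time: 11.2
eef_pos: [0.5058, 0.1645, 0.2382]
orientation: [[-0.312, 0.822, 0.476], [0.95, 0.272, 0.154], [-0.003, 0.5, -0.866]]
ft_force: [0.0, 0.4, -3.4]
gripper_width: 0.0177
grip_force: 35.0
```

```bash
python3 - <<'E'
from rig import arm
import numpy as np
from look import look
for i in range(3):
    d,s=look(f"p{i}",(0,0),(0,0),False); print(np.round(s["eef_pos"],4),np.round(s["orientation"],4).tolist(),np.round(s["qvel"],3))
E
python3 prof.py d_p2.pkl "$(python3 -c "from rig import arm;print([float(v) for v in arm.observe()['eef_pos']])")"
```

```text
[0.5057 0.1644 0.2379] [[-0.3123, 0.8225, 0.4754], [0.95, 0.2719, 0.1537], [-0.0028, 0.4996, -0.8662]] [ 0.     0.003 -0.001  0.003  0.003 -0.001 -0.001]
[0.5057 0.1644 0.2377] [[-0.3124, 0.8226, 0.4751], [0.95, 0.2719, 0.1538], [-0.0026, 0.4994, -0.8664]] [-0.001  0.002  0.001  0.002  0.001  0.001 -0.   ]
[0.5057 0.1645 0.2377] [[-0.3125, 0.8226, 0.4751], [0.9499, 0.272, 0.154], [-0.0026, 0.4994, -0.8664]] [-0.     0.001 -0.001 -0.002 -0.001 -0.001 -0.   ]
top px per mm along ey, nx: [[[-0.53, 0.17]], [[-0.23, -0.48]]]
122 [153.4 216.6] [0.95 0.31] V  98 106  99  90 101 109 119 112 110 131 145 156 137 103  66 | S  60  62  65  71  81  94 108 102 111 140 163 165 158 138  94
118 [153.1 217.6] [0.95 0.31] V  84  88  78  70 103 116  96  88  85  82  84  78  63  52  43 | S  60  62  63  60  61  58  63  65  70  89 128 121 111 106  90
114 [152.8 218.6] [0.95 0.31] V  91  65  45  76 123 116  94  86  80  73  58  52  50  47  45 | S  54  62  79  62  59  62  60  66  70  75  88  89  82  86  80
110 [152.5 219.5] [0.95 0.31] V 107  84  62  92 125 113  94  84  79  73  59  47  47  46  47 | S  50  54  6
[... 3169 characters left out ...]
 183 219 | S 155 155 155 154 148 131 102  98 107 123 112  77  58  44  41
65 [247.2 130.3] [-0.77  0.63] V 149 169 184 186 171 149 130 124 120 135 166 213 234 247 252 | S 154 155 156 148 120  78  42  36  41  49  44  42  30  24  18
60 [246.  128.8] [-0.77  0.63] V 119 123 130 133 132 130 130 128 140 192 237 253 252 252 252 | S 153 155 151 133  89  52  36  35  38  40  33  19  15  15  15
50 [243.7 126. ] [-0.77  0.63] V 118 118 129 140 134 120 116 115 133 181 236 251 252 252 252 | S  88  66  49  40  38  35  35  37  39  40  32  20  15  14  15
40 [241.3 123.1] [-0.77  0.63] V 142 129 145 162 169 169 170 169 162 158 190 240 252 252 252 | S  37  36  37  38  39  38  37  39  38  39  41  28  17  14  14
```

```bash
python3 - <<'E'
from meas import *
p=np.array([.5057,.1645,.2377]); z=np.array([.4744,.1578,-.866])
for n,c,box in(("T",T,(145,200,25,25)),("S",S,(255,148,25,25))):
    a,b=proj(c,[p+.12*z,p+.18*z]); t=(b-a)/np.linalg.norm(b-a); nn=np.array([-t[1],t[0]])
    for thr in(90,110,130,150):
        m=mask(c,(12,thr,90),(32,255,255),box)
        cn=max(cv2.findContours(m,cv2.RETR_EXTERNAL,cv2.CHAIN_APPROX_NONE)[0],key=len); e=cv2.fitEllipse(cn); f=np.zeros_like(m); cv2.drawContours(f,[cn],-1,255,-1); M=cv2.moments(f,True); g=np.array([M["m10"],M["m01"]])/M["m00"]
        print(n,thr,np.round(e[0],2),g.round(2),"off ell %.2f filled %.2f"%((e[0]-a)@nn,(g-a)@nn), "along mm",((g-a)@t/np.linalg.norm(b-a)*60+120).round(1))
E
```

```text
T 90 [157.5  211.64] [157.49 211.65] off ell 2.31 filled 2.30 along mm 147.6
T 110 [157.59 211.7 ] [157.57 211.7 ] off ell 2.41 filled 2.39 along mm 147.5
T 130 [157.72 211.76] [157.7  211.77] off ell 2.55 filled 2.54 along mm 147.4
T 150 [157.95 211.81] [157.95 211.86] off ell 2.79 filled 2.80 along mm 147.4
S 90 [269.5  156.07] [268.65 156.43] off ell -0.90 filled -0.02 along mm 165.7
S 110 [273.42 151.41] [274. 150.] off ell -6.89 filled -8.23 along mm 160.8
S 130 [273.3  151.36] [274.56 149.8 ] off ell -6.83 filled -8.79 along mm 161.4
S 150 [266.11 159.52] [266.09 159.57] off ell 3.91 filled 3.95 along mm 168.2
```

>>> {"op": "servo_tool", "data": {"series": [[[0,0.0133,0],[0,-0.133,0],-1],[[0,0,0],[0,0,0],-1],[[0,0,0],[0,0,0],-1],[[0,0,0],[0,0,0],-1],[[0,0,0],[0,0,0],-1]]}}

```text
time: 12.0
eef_pos: [0.4978, 0.1621, 0.233]
orientation: [[-0.323, 0.822, 0.469], [0.946, 0.272, 0.174], [0.016, 0.5, -0.866]]
ft_force: [-0.9, 0.5, -3.8]
gripper_width: 0.0178
grip_force: 35.0
```

```bash
cat > mast.py <<'E'
from meas import mask
from h import *
import pickle,sys
# offsets (mm, along ey and nx) of mast points from the ring centre line, from both views
d0=pickle.load(open("d0.pkl","rb")); ring={"top":np.array([157.6,211.75]),"side":np.array([266.2,159.4])}
z=np.array([.4744,.1578,-.866]);ey=np.array([-.3156,.9489,0]);nx=np.cross(ey,-z)
def run(tag,SS=(45,55,62,88,95,102,108,113)):
    from look import look
    d,s=look(tag,(0,0),(0,0),False); p=np.array(s["eef_pos"]); R=np.array(s["orientation"])
    print("t",s["time"],"tcp",p.round(4),"x",R[:,0].round(4),"z",R[:,2].round(4),"ft",np.round(s["ft_force"],1),"axis ey/nx of z err deg",np.degrees([R[:,2]@ey,R[:,2]@nx]).round(2))
    A=[];O={}
    for n in("top","side"):
        c=d[n]; a,b=proj(c,[p+.12*z,p+.18*z]); t=(b-a)/np.linalg.norm(b-a); nn=np.array([-t[1],t[0]])
        A.append([(proj(c,[p+.12*z+.01*v])-a)[0]@nn/10 for v in(ey,nx)]); ro=(ring[n]-a)@nn
        hsv=cv2.cvtColor(c["frame"],cv2.COLOR_RGB2HSV).astype(np.float32); ch=hsv[:,:,2]; O[n]=[]
        for q in SS:
            m=proj(c,[p+z*q/1000])[0]; o=np.arange(-8,8.01,.1); P=(m+o[:,None]*nn).astype(np.float32)
            f=cv2.GaussianBlur(cv2.remap(np.ascontiguousarray(ch),P[:,0][None],P[:,1][None],cv2.INTER_LINEAR),(0,0),5)[0]; g=np.gradient(f)*(1 if n=="top" else -1)
            # mast bright on dark (top) / dark on bright (side): edge pair about 12 mm apart
            w=12*np.linalg.norm(A[-1])*10; best=max(((g[i]-g[j],i,j) for i in range(len(o)) for j in range(i+int(.8*w),min(i+int(1.25*w),len(o)))))
            O[n].append((o[best[1]]+o[best[2]])/2-ro)
    A=np.array(A)
    print("A",A.round(3).tolist())
    for k,q in enumerate(SS):
        b=np.array([O["top"][k],O["side"][k]]); print(q,"px",b.round(2),"mast-ring mm ey,nx",np.linalg.solve(A,b).round(2))
if __name__=="__main__": run(*sys.argv[1:2])
E
python3 mast.py q1
```

```text
t 12.1 tcp [0.4977 0.1621 0.2329] x [-0.3226  0.9464  0.0156] z [ 0.4686  0.174  -0.8661] ft [-0.6  0.2 -3.1] axis ey/nx of z err deg [ 0.99 -0.02]
A [[-0.442, -0.35], [0.011, -0.433]]
45 px [-0.92 -3.23] mast-ring mm ey,nx [-3.74  7.37]
55 px [-1.22 -0.18] mast-ring mm ey,nx [2.38 0.48]
62 px [-0.97  0.02] mast-ring mm ey,nx [2.19 0.02]
88 px [-1.22 -0.08] mast-ring mm ey,nx [2.56 0.26]
95 px [-0.82 -0.23] mast-ring mm ey,nx [1.41 0.57]
102 px [-1.02 -0.28] mast-ring mm ey,nx [1.76 0.7 ]
108 px [-0.97 -0.38] mast-ring mm ey,nx [1.47 0.92]
113 px [-0.82 -0.18] mast-ring mm ey,nx [1.5  0.46]
```

>>> {"op": "servo_tool", "data": {"series": [[[0,0.0035,0],[-0.013,0,0],-1],[[0,0,0],[0,0,0.15],-1],[[0,0,0],[0,0,0.15],-1],[[0,0,0],[0,0,0.1],-1],[[0,0,0],[0,0,0],-1]]}}

```text
time: 12.6
eef_pos: [0.5117, 0.1665, 0.2059]
orientation: [[-0.325, 0.823, 0.465], [0.945, 0.272, 0.179], [0.021, 0.498, -0.867]]
ft_force: [-1.2, 0.8, -2.8]
gripper_width: 0.0177
grip_force: 35.0
```

>>> {"op": "servo_tool", "data": {"series": [[[0,0,0],[0,0,0],-1],[[0,0,0],[0,0,0],-1],[[0,0,0],[0,0,0],-1]]}}

```text
time: 12.9
eef_pos: [0.512, 0.1662, 0.2072]
orientation: [[-0.325, 0.822, 0.467], [0.946, 0.272, 0.179], [0.02, 0.5, -0.866]]
ft_force: [0.5, -0.3, -3.3]
gripper_width: 0.0177
grip_force: 35.0
```

```bash
python3 mast.py q2
```

```text
t 13.0 tcp [0.5119 0.1661 0.2071] x [-0.3246  0.9456  0.02  ] z [ 0.4673  0.1788 -0.8658] ft [ 0.8 -0.  -3.8] axis ey/nx of z err deg [ 1.27 -0.  ]
A [[-0.428, -0.337], [0.011, -0.424]]
45 px [-0.76 -4.1 ] mast-ring mm ey,nx [-5.72  9.52]
55 px [-0.96  0.  ] mast-ring mm ey,nx [2.21 0.05]
62 px [-0.71 -0.2 ] mast-ring mm ey,nx [1.27 0.5 ]
88 px [-1.06 -0.1 ] mast-ring mm ey,nx [2.26 0.29]
95 px [-0.76 -0.15] mast-ring mm ey,nx [1.48 0.39]
102 px [-0.51 -0.25] mast-ring mm ey,nx [0.72 0.6 ]
108 px [ 0.24 -3.3 ] mast-ring mm ey,nx [-6.55  7.61]
113 px [ 3.64 -3.35] mast-ring mm ey,nx [-14.43   7.53]
```

>>> {"op": "servo_tool", "data": {"series": [[[0,0,0],[-0.008,-0.003,0.08],-1],[[0,0,0],[0,0,0.08],-1],[[0,0,0],[0,0,0.08],-1],[[0,0,0],[0,0,0.06],-1],[[0,0,0],[0,0,0],-1]]}}

```text
time: 13.5
eef_pos: [0.5226, 0.1696, 0.187]
orientation: [[-0.325, 0.823, 0.467], [0.946, 0.272, 0.179], [0.02, 0.499, -0.866]]
ft_force: [0.6, -0.8, -3.9]
gripper_width: 0.0175
grip_force: 35.0
```

```bash
python3 mast.py q3 | head -8
```

```text
t 13.6 tcp [0.5225 0.1696 0.1874] x [-0.3247  0.9456  0.0203] z [ 0.467   0.1789 -0.866 ] ft [ 0.2 -0.5 -2.7] axis ey/nx of z err deg [ 1.28 -0.02]
A [[-0.417, -0.328], [0.011, -0.417]]
45 px [-0.46 -3.9 ] mast-ring mm ey,nx [-6.15  9.2 ]
55 px [-0.41  1.15] mast-ring mm ey,nx [ 3.08 -2.67]
62 px [-0.51  0.2 ] mast-ring mm ey,nx [ 1.56 -0.43]
88 px [3.04 3.1 ] mast-ring mm ey,nx [-1.42 -7.47]
95 px [4.24 0.1 ] mast-ring mm ey,nx [-9.79 -0.48]
102 px [ 5.04 -0.25] mast-ring mm ey,nx [-12.32   0.29]
```

No contact force with the tip in the ring. I'll continue, compensating the 1.3° lean in the travel direction.

>>> {"op": "servo_tool", "data": {"series": [[[0,0,0],[-0.002,0,0.08],-1],[[0,0,0],[-0.002,0,0.08],-1],[[0,0,0],[-0.002,0,0.08],-1],[[0,0,0],[0,0,0.03],-1],[[0,0,0],[0,0,0],-1]]}}

```text
time: 14.1
eef_pos: [0.5322, 0.1728, 0.1698]
orientation: [[-0.325, 0.823, 0.467], [0.946, 0.272, 0.179], [0.02, 0.5, -0.866]]
ft_force: [1.7, -0.8, -3.6]
gripper_width: 0.0177
grip_force: 35.0
```

>>> {"op": "servo_tool", "data": {"series": [[[0,0,0],[-0.001,0,0.05],-1],[[0,0,0],[-0.001,0,0.05],-1],[[0,0,0],[0,0,0],-1]]}}

```text
time: 14.4
eef_pos: [0.5358, 0.174, 0.1629]
orientation: [[-0.325, 0.823, 0.467], [0.946, 0.272, 0.179], [0.02, 0.499, -0.866]]
ft_force: [1.7, -1.3, -4.0]
gripper_width: 0.0174
grip_force: 35.0
```

>>> {"op": "servo_tool", "data": {"series": [[[0,0,0],[-0.001,0,0.06],-1],[[0,0,0],[-0.001,0,0.06],-1],[[0,0,0],[-0.001,0,0.06],-1],[[0,0,0],[-0.001,0,0.06],-1],[[0,0,0],[0,0,0],-1]]}}

```text
time: 14.9
eef_pos: [0.5446, 0.1767, 0.1473]
orientation: [[-0.324, 0.823, 0.467], [0.946, 0.272, 0.178], [0.02, 0.499, -0.866]]
ft_force: [3.5, -0.6, -2.7]
gripper_width: 0.0176
grip_force: 35.0
```

>>> {"op": "servo_tool", "data": {"series": [[[0,0,0],[-0.001,0,0.03],-1],[[0,0,0],[-0.001,0,0.03],-1],[[0,0,0],[0,0,0.03],-1],[[0,0,0],[0,0,0],-1]]}}

```text
time: 15.3
eef_pos: [0.5475, 0.1779, 0.1416]
orientation: [[-0.325, 0.823, 0.467], [0.946, 0.272, 0.179], [0.02, 0.5, -0.866]]
ft_force: [4.8, -1.4, -2.9]
gripper_width: 0.018
grip_force: 35.0
```

>>> {"op": "servo_tool", "data": {"series": [[[0,0,0],[0,0,0.025],-1],[[0,0,0],[0,0,0.025],-1],[[0,0,0],[0,0,0.02],-1],[[0,0,0],[0,0,0],-1]]}}

```text
time: 15.7
eef_pos: [0.5499, 0.179, 0.137]
orientation: [[-0.325, 0.823, 0.467], [0.946, 0.272, 0.179], [0.02, 0.5, -0.866]]
ft_force: [4.5, -1.6, -3.5]
gripper_width: 0.0177
grip_force: 35.0
```

>>> {"op": "servo_tool", "data": {"series": [[[0,0,0],[0,0,0.015],-1],[[0,0,0],[0,0,0.015],-1],[[0,0,0],[0,0,0],-1]]}}

```text
time: 16.0
eef_pos: [0.5508, 0.1795, 0.1352]
orientation: [[-0.325, 0.822, 0.467], [0.945, 0.272, 0.179], [0.02, 0.5, -0.866]]
ft_force: [2.9, -3.1, 0.8]
gripper_width: 0.0176
grip_force: 35.0
```

>>> {"op": "servo_tool", "data": {"series": [[[0,0,0],[0,0,0.02],-1],[[0,0,0],[0,0,0.02],-1],[[0,0,0],[0,0,0],-1]]}}

```text
time: 16.3
eef_pos: [0.5523, 0.1811, 0.1346]
orientation: [[-0.326, 0.82, 0.469], [0.945, 0.273, 0.181], [0.02, 0.503, -0.864]]
ft_force: [-12.3, -7.5, 23.4]
gripper_width: 0.018
grip_force: 35.0
```

```bash
python3 -c "
from rig import arm;import numpy as np
s=arm.observe();z=np.array(s['orientation'])[:,2];p=np.array(s['eef_pos']);print(p,np.array(s['ft_force']),'along z',np.dot(s['ft_force'],z),'t',np.dot(p-[.6072,.1999,.032],[-.4744,-.1578,.866]),s['ft_torque'])"
```

```text
[0.55232369 0.1810664  0.13459144] [-12.26369068  -7.52378828  23.43927279] along z -27.37420702279543 t 0.1178494477961143 [-0.65615783 -0.17650102 -0.31329278]
```

The axial reaction is 27 N and t matches the lamp length, so the mast is bottomed. I'll unload, open gently, and retract along the axis.

>>> {"op": "servo_tool", "data": {"series": [[[0,0,0],[0,0,-0.02],-1],[[0,0,0],[0,0,-0.01],-1],[[0,0,0],[0,0,0],-0.2],[[0,0,0],[0,0,0],-0.2],[[0,0,0],[0,0,0],-0.2]]}}

```text
time: 16.8
eef_pos: [0.5501, 0.1799, 0.1337]
orientation: [[-0.326, 0.823, 0.465], [0.945, 0.273, 0.179], [0.021, 0.498, -0.867]]
ft_force: [-0.4, -0.0, 0.5]
gripper_width: 0.0348
grip_force: 0.0
```

>>> {"op": "servo_tool", "data": {"series": [[[0,0,0],[0,0,-0.1],-0.2],[[0,0,0],[0,0,-0.3],-0.2],[[0,0,0],[0,0,-0.5],-0.2],[[0,0,0],[0,0,-0.5],-0.2],[[0,0,0],[0,0,0],-0.2]]}}

```text
time: 17.3
eef_pos: [0.5089, 0.1599, 0.2183]
orientation: [[-0.318, 0.822, 0.472], [0.948, 0.266, 0.176], [0.019, 0.503, -0.864]]
ft_force: [0.4, -0.3, -0.2]
gripper_width: 0.0351
grip_force: 0.0
```

```bash
python3 - <<'E'
from look import *
d,s=look("rel",(0,0),(0,0),False)
print(s["time"],np.round(s["eef_pos"],4),np.round(s["orientation"],3).tolist(),np.round(s["joints"],2),np.round(s["ft_force"],1))
cv2.imwrite("pics/rel.png",np.hstack([cv2.resize(d[n]["frame"][y:y+150,x:x+100,::-1],(400,600),interpolation=cv2.INTER_CUBIC) for n,x,y in(("top",100,150),("side",210,60))]))
E
```

```text
17.4 [0.5088 0.1603 0.216 ] [[-0.32, 0.823, 0.47], [0.947, 0.268, 0.176], [0.019, 0.501, -0.865]] [ 0.42  0.1  -0.89  2.25  0.38  0.33 -0.46] [-0.6  0.1  0.3]
```

View pics/rel.png

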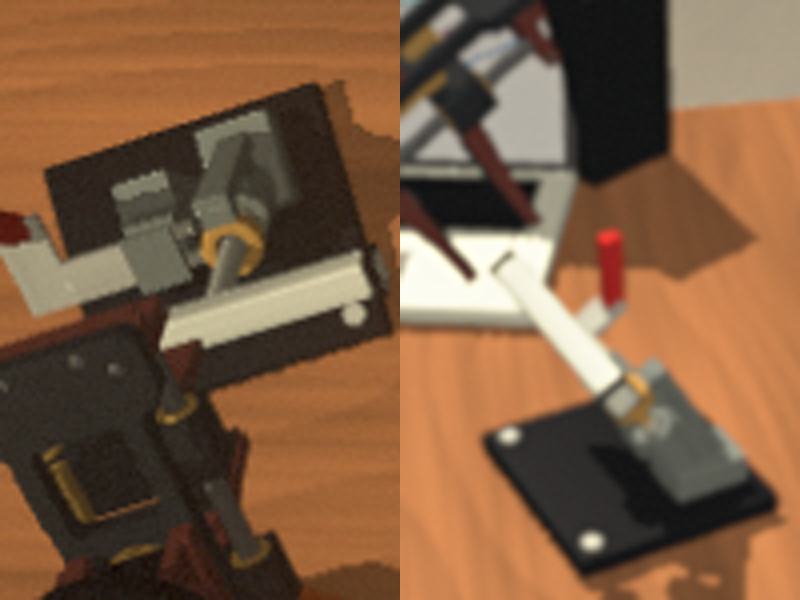

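The lamp stands through the eyelet with its bar across the mount: top-view bar (140-192, 222-235), parallel to the plate edge, with the tab open at top left. Next I rise, untilt, and turn for the bolt.

>>> {"op": "servo_tool", "data": {"series": [[[0,0,0],[0,0,-0.5],-0.1],[[0.0833,0,0],[0,0,-0.3],-0.1],[[0.0833,0,0],[0,0,0],-0.1],[[0.0833,0,0],[0,0,0],-0.1],[[0.0833,-0.015,0],[0,0,0],-0.1]]}}

```text
time: 17.9
eef_pos: [0.4887, 0.1496, 0.2555]
orientation: [[-0.314, 0.949, 0.004], [0.949, 0.314, -0.01], [-0.011, 0.001, -1.0]]
ft_force: [-0.5, -0.3, 0.1]
gripper_width: 0.0395
grip_force: 0.0
```

>>> {"op": "servo_tool", "data": {"series": [[[0,0,0.0913],[0,0,0],-0.1],[[0,0,0.0913],[0,0,0],-0.1],[[0,0,0.0913],[0,0,0],-0.1],[[0,0,0.0913],[0,0,0],-0.1],[[0,0,0.0913],[0,0,0],-0.1]]}}

```text
time: 18.4
eef_pos: [0.4875, 0.1512, 0.2544]
orientation: [[0.389, 0.921, 0.006], [0.921, -0.389, -0.007], [-0.004, 0.009, -1.0]]
ft_force: [-0.1, -0.0, -0.4]
gripper_width: 0.0396
grip_force: 0.0
```

>>> {"op": "servo_tool", "data": {"series": [[[0,0,0.0913],[0,0,0],-0.1],[[0,0,0.0913],[0,0,0],-0.1],[[0,0,0.0913],[0,0,0],-0.1],[[0,0,0.0913],[0,0,0],-0.1],[[0,0,0.0913],[0,0,0],-0.1]]}}

```text
time: 18.9
eef_pos: [0.4875, 0.1511, 0.2544]
orientation: [[0.899, 0.439, 0.006], [0.439, -0.899, -0.007], [0.002, 0.009, -1.0]]
ft_force: [0.2, 0.5, 0.4]
gripper_width: 0.0396
grip_force: 0.0
```

>>> {"op": "servo_tool", "data": {"series": [[[0,0,0.0913],[0,0,0],-0.1],[[0,0,0],[0,0,0],-0.1],[[0,0,0],[0,0,0],-0.1],[[0,0,0],[0,0,0],-0.1]]}}

```text
time: 19.3
eef_pos: [0.4873, 0.1513, 0.2558]
orientation: [[0.949, 0.314, 0.007], [0.314, -0.949, -0.005], [0.005, 0.006, -1.0]]
ft_force: [-0.1, 0.5, 0.1]
gripper_width: 0.0392
grip_force: 0.0
```

```bash
cat > goto.py <<'E'
from rig import arm
import numpy as np,sys
from scipy.spatial.transform import Rotation as Q
s=arm.observe();p=np.array(s["eef_pos"]);R=np.array(s["orientation"])
g=np.array(eval(sys.argv[1]));a=np.radians(float(sys.argv[2]));x=np.array([np.cos(a),np.sin(a),0]);z=np.array([0,0,-1.]);G=np.c_[x,np.cross(z,x),z]
print(s["time"],p.round(4),"shift units",((g-p)@R/.075).round(3),"turn units",(Q.from_matrix(R.T@G).as_rotvec()/(np.pi/2)).round(4),np.round(s["joints"],2))
E
python3 goto.py "[.5840,.2970,.25]" 18.4; python3 tab.py d_rel.pkl
```

```text
19.3 [0.4873 0.1513 0.2558] shift units [ 1.834 -1.44   0.078] turn units [ 0.0041 -0.0032 -0.0011] [ 0.16  0.23 -0.68  1.87  0.17  1.09 -1.84]
(array([0.5930739 , 0.27141772, 0.13377495]), np.float64(0.0008691435163985696)) [0.58411222 0.29948412 0.13287242] 0.00109460872922922 [array([ 92.11363636, 205.40909091]), array([262.   , 119.625])] moved along mount y 0.02946051367319716 [-0.009   0.0281 -0.0009]
```

>>> {"op": "servo_tool", "data": {"series": [[[0.0041,-0.0032,-0.001],[0.459,-0.36,0.02],-0.1],[[0,0,0],[0.459,-0.36,0.02],-0.1],[[0,0,0],[0.459,-0.36,0.02],-0.1],[[0,0,0],[0.459,-0.36,0.02],-0.1],[[0,0,0],[0,0,0],-0.1]]}}

```text
time: 19.8
eef_pos: [0.5852, 0.3018, 0.2492]
orientation: [[0.948, 0.318, -0.001], [0.318, -0.948, 0.004], [0.001, -0.004, -1.0]]
ft_force: [0.1, -0.1, -0.1]
gripper_width: 0.0394
grip_force: 0.0
```

>>> {"op": "servo_tool", "data": {"series": [[[0,0,0],[0,0,0],-0.1],[[0,0,0],[0,0,0],-0.1]]}}

```text
time: 20.0
eef_pos: [0.5844, 0.2954, 0.2505]
orientation: [[0.95, 0.312, 0.0], [0.312, -0.95, -0.0], [0.0, 0.0, -1.0]]
ft_force: [0.4, -0.1, 0.9]
gripper_width: 0.0395
grip_force: 0.0
```

```bash
python3 goto.py "[.5840,.2970,.110]" 18.4
```

```text
20.0 [0.5844 0.2954 0.2505] shift units [ 1.000e-03 -2.200e-02  1.874e+00] turn units [ 0.0002 -0.0002 -0.0024] [-0.1   0.5  -0.66  1.54  0.32  1.21 -2.07]
```

>>> {"op": "servo_tool", "data": {"series": [[[0,0,0],[0,-0.02,0.6],-0.1],[[0,0,0],[0,0,0.6],-0.1],[[0,0,0],[0,0,0.4],-0.1],[[0,0,0],[0,0,0.25],-0.1],[[0,0,0],[0,0,0],-0.1]], "force": 12}}

```text
time: 20.5
eef_pos: [0.5827, 0.2951, 0.1096]
orientation: [[0.95, 0.311, -0.003], [0.311, -0.95, -0.002], [-0.004, 0.001, -1.0]]
ft_force: [0.5, 0.2, -0.1]
gripper_width: 0.0393
grip_force: 0.0
```

>>> {"op": "servo_tool", "data": {"series": [[[0,0,0],[0,0,0],-1],[[0,0,0],[0,0,0],-1],[[0,0,0],[0,0,0],-1],[[0,0,0],[0,0,0],-1],[[0,0,0],[0,0,0],-1]]}}

```text
time: 21.0
eef_pos: [0.5855, 0.2967, 0.1135]
orientation: [[0.95, 0.311, 0.003], [0.311, -0.95, -0.001], [0.003, 0.001, -1.0]]
ft_force: [0.9, -3.6, 5.0]
gripper_width: 0.012
grip_force: 12.0
```

>>> {"op": "servo_tool", "data": {"series": [[[0,0,0],[0,0.06,0],-1],[[0,0,0],[0,0.06,0],-1],[[0,0,0],[0,0.06,0],-1],[[0,0,0],[0,0.06,0],-1],[[0,0,0],[0,0,0],-1]]}}

```text
time: 21.5
eef_pos: [0.5906, 0.2812, 0.1135]
orientation: [[0.95, 0.312, 0.002], [0.312, -0.95, 0.002], [0.003, -0.001, -1.0]]
ft_force: [-1.1, -0.2, 7.5]
gripper_width: 0.012
grip_force: 12.0
```

>>> {"op": "servo_tool", "data": {"series": [[[0,0,0],[0,0.05,0],-1],[[0,0,0],[0,0.04,0],-1],[[0,0,0],[0,0.04,0],-1],[[0,0,0],[0,0,0],-1]]}}

```text
time: 21.9
eef_pos: [0.5935, 0.2722, 0.1135]
orientation: [[0.95, 0.312, 0.002], [0.312, -0.95, 0.002], [0.003, -0.002, -1.0]]
ft_force: [-2.1, -0.6, 7.1]
gripper_width: 0.0118
grip_force: 12.0
```

>>> {"op": "servo_tool", "data": {"series": [[[0,0,0],[0,0.03,0],-1],[[0,0,0],[0,0.03,0],-1],[[0,0,0],[0,0.02,0],-1],[[0,0,0],[0,0,0],-1]]}}

```text
time: 22.3
eef_pos: [0.5948, 0.2682, 0.1135]
orientation: [[0.95, 0.313, 0.002], [0.313, -0.95, 0.004], [0.004, -0.004, -1.0]]
ft_force: [-2.2, 2.5, 5.3]
gripper_width: 0.012
grip_force: 12.0
```

>>> {"op": "servo_tool", "data": {"series": [[[0,0,0],[0,0.02,0],-1],[[0,0,0],[0,0.02,0],-1],[[0,0,0],[0,0,0],-1]]}}

```text
time: 22.6
eef_pos: [0.5949, 0.2681, 0.1136]
orientation: [[0.949, 0.315, 0.002], [0.315, -0.949, 0.008], [0.004, -0.007, -1.0]]
ft_force: [-2.0, 8.3, 3.7]
gripper_width: 0.0116
grip_force: 12.0
```

The bolt travelled 30.1 mm to a hard stop, so it is fully closed. I'll release, rise, and verify.

>>> {"op": "servo_tool", "data": {"series": [[[0,0,0],[0,-0.03,0],-0.1],[[0,0,0],[0,0,0],-0.1],[[0,0,0],[0,0,0],-0.1],[[0,0,0],[0,0,0],-0.1]]}}

```text
time: 23.0
eef_pos: [0.595, 0.2645, 0.1117]
orientation: [[0.95, 0.311, 0.0], [0.311, -0.95, 0.0], [0.0, -0.0, -1.0]]
ft_force: [-0.0, 0.0, 0.6]
gripper_width: 0.0382
grip_force: 0.0
```

>>> {"op": "servo_tool", "data": {"series": [[[0,0,0],[0,0,-0.3],-0.1],[[0,0,0],[0,0,-0.6],-0.1],[[0,0,0],[0,0,-0.6],-0.1],[[0,0,0],[0,0,-0.6],-0.1],[[0,0,0],[0,0,0],-0.1]]}}

```text
time: 23.5
eef_pos: [0.5975, 0.2671, 0.2768]
orientation: [[0.95, 0.311, 0.011], [0.311, -0.95, 0.006], [0.012, -0.003, -1.0]]
ft_force: [0.1, 0.2, -0.2]
gripper_width: 0.0397
grip_force: 0.0
```

```bash
python3 - <<'E'
from look import *
from h import *
d,s=look("fin",(0,0),(0,0),False); print(s["time"],np.round(s["eef_pos"],4),np.round(s["ft_force"],1))
a=pickle.load(open("d0.pkl","rb"))
# bar expected pose: bar end-centres of the home lamp (bar centre 134 mm up the axis), predicted vs white pixels
so=np.array([.6072,.1999,.032]);z=np.array([-.4744,-.1578,.866]);ey=np.array([-.3156,.9489,0])
for n in d:
    c=d[n]; print(n,"pred bar ends/centre",proj(c,[so+.134*z+k*ey for k in(-.08,0,.08)]).round(1).tolist())
    hsv=cv2.cvtColor(c["frame"],cv2.COLOR_RGB2HSV); ct=proj(c,[so+.134*z])[0].astype(int)
    m=cv2.inRange(hsv,(0,0,150),(180,70,255)); diff=cv2.absdiff(c["frame"],a[n]["frame"]).max(2)>40
    m[~diff]=0; N,L,st,ce=cv2.connectedComponentsWithStats(m)
    k=max(range(1,N),key=lambda i:st[i,4]*(np.hypot(*(ce[i]-ct))<30)); ys,xs=np.nonzero(L==k); print("bar blob",st[k].tolist(),ce[k].round(1), "rect",cv2.minAreaRect(np.c_[xs,ys].astype(np.float32)))
    # bystander change check: changed blobs
    N,L,st,ce=cv2.connectedComponentsWithStats((cv2.GaussianBlur(diff.astype(np.float32),(0,0),1)>.5).astype(np.uint8)); print("changed",[st[i].tolist() for i in range(1,N) if st[i,4]>25])
E
python3 tab.py d_fin.pkl
```

```text
23.6 [0.5953 0.265  0.2705] [-0.3  0.1 -0.4]
top pred bar ends/centre [[195.4, 213.7], [152.9, 227.4], [110.9, 241.0]]
bar blob [112, 213, 80, 34, 761] [153.1 230.3] rect ((152.0500030517578, 231.15000915527344), (11.067971229553223, 81.58675384521484), 71.56504821777344)
changed [[250, 104, 310, 153, 12140], [0, 133, 100, 85, 5088], [289, 195, 36, 13, 220], [326, 197, 22, 4, 57], [249, 198, 35, 19, 341], [204, 204, 41, 25, 503], [108, 210, 85, 39, 1159], [402, 300, 158, 120, 8658], [0, 349, 34, 71, 1261]]
side pred bar ends/centre [[267.0, 159.4], [251.0, 141.8], [236.7, 126.1]]
bar blob [243, 131, 22, 27, 229] [252.8 144.9] rect ((252.3177032470703, 144.46409606933594), (29.806095123291016, 8.622211456298828), 48.012786865234375)
changed [[234, 0, 65, 76, 2427], [243, 131, 28, 33, 314], [0, 171, 3, 16, 37], [260, 207, 24, 23, 285], [288, 206, 170, 214, 9488], [278, 233, 22, 23, 232], [307, 276, 18, 15, 164], [49, 328, 7, 25, 59], [54, 375, 5, 17, 62], [61, 398, 15, 22, 168]]
(array([0.5930739 , 0.27141772, 0.13377495]), np.float64(0.0008691435163985696)) [0.59384111 0.27047422 0.13384597] 0.0011125730785044577 [array([107.34090909, 200.22727273]), array([267.53846154, 124.69230769])] moved along mount y -0.0011374179225436601 [ 0.0008 -0.0009  0.0001]
```

```bash
python3 - <<'E'
import pickle,cv2,numpy as np
a=pickle.load(open("d0.pkl","rb"));b=pickle.load(open("d_fin.pkl","rb"))
def cen(c,lo,hi,box):
    x,y,w,h=box; m=cv2.inRange(cv2.cvtColor(c["frame"],cv2.COLOR_RGB2HSV),lo,hi)[y:y+h,x:x+w]; q=np.argwhere(m); return len(q),(q.mean(0)[::-1]+[x,y]).round(1).tolist()
for n,v,lo,hi,box in(("pencil","top",(20,150,120),(32,255,255),(230,175,25,95)),("pencil","side",(20,150,120),(32,255,255),(225,215,75,25)),("stapler","top",(100,120,60),(125,255,255),(405,150,60,70)),("tin","top",(100,80,30),(125,255,255),(365,100,55,55)),("cup","top",(0,0,120),(180,70,255),(205,85,70,55)),("earbuds","top",(0,0,130),(180,70,255),(170,105,40,45)),("eraser","top",(0,0,150),(180,80,255),(315,110,25,32)),("stapler","side",(100,120,60),(125,255,255),(315,355,90,60)),("eraser","side",(0,0,150),(180,80,255),(365,260,40,25)),("charger","side",(0,0,150),(180,80,255),(278,255,60,55))):
    print(n,v,cen(a[v],lo,hi,box),cen(b[v],lo,hi,box))
E
```

```text
pencil top (268, [242.4, 225.4]) (268, [242.4, 225.1])
pencil side (294, [265.3, 229.9]) (313, [267.2, 229.7])
stapler top (757, [437.7, 183.1]) (442, [432.9, 190.6])
tin top (0, [nan, nan]) (0, [nan, nan])
cup top (73, [242.1, 117.3]) (68, [241.0, 117.8])
earbuds top (487, [189.9, 125.9]) (489, [189.9, 125.9])
eraser top (180, [326.0, 125.5]) (180, [326.0, 125.5])
stapler side (1509, [360.6, 383.5]) (1504, [360.6, 383.6])
eraser side (232, [383.6, 273.6]) (235, [383.6, 273.6])
charger side (1984, [308.1, 281.5]) (2028, [307.8, 281.6])<stdin>:4: RuntimeWarning: Mean of empty slice.
  ret = um.true_divide(
```

The bystanders are unchanged (the top-view stapler difference comes from the arm covering it; its side view is identical). The tab is back at its closed position and the gripper is clear, so I'm handing in.

```bash
python3 -c "
from rig import order
print(order.close_job())"
```

```text
the job is handed in; nothing more can be done
None
```

The lamp is fully home in the leaning socket with its bar across the mount, the bolt is closed to its stop, the gripper is clear, and the job was handed in at about 24 s; the tin's position is the only bystander check that returned nothing.

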